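Find the loose-capped bottle in the slanted rack and set it aside

ROBOT

A 7-joint arm with a two-finger parallel gripper is mounted at the origin on a cart in front of the work surface, level with it; the furniture and walls round the work are solid. World frame = base frame: x ahead of the robot, y to its left, z up, the work surface at z = 0. Lengths are in mm, angles in rad, forces in N, time in s.
With the tool pointing down it reaches from about 400 to 875 mm from the base axis. Payload 4.4 kg.
Tool frame: the origin (TCP) lies on the centre line of the jaws, within the pads' length; the fingertips stand 19 mm ahead of it and the grasp point (between the pads) is the TCP; z points along the fingers, y is the line along which they close (so a half turn about z gives the same grasp; the last joint's range is limited). The gripper opens to 85 mm and grips with 20 to 120 N. Pads are 22 mm wide; open, the fingers measure 114 mm over their backs; the gripper's body (76 mm by 85 mm) begins 54 mm behind the grasp point. The pads swing forward as they close: fully open they stand 13 mm farther back than shut.
Start: joints at [-1.247, 0.628, 0.038, 1.517, -0.027, 0.996, -0.02], TCP at [246.981, 601.264, 250.313] pointing down, gripper open.
Joint ranges: [-3.06, 3.06], [-0.37, 2.12], [-1.25, 1.32], [0.18, 2.47], [-1.1, 4.24], [0.23, 1.98], [-2.94, 2.94]. Speed limits (rad/s): [2.57, 2.57, 3.14, 3.14, 3.14, 3.14, 3.14].

INTERFACE

Orientations are given as [roll, pitch, yaw] about the fixed x, y, z axes, in that order (R = Rz(yaw) Ry(pitch) Rx(roll)).
In Python, from cell import ctrl, viewer, silhouettes gives the robot as it stands.
- The arm moves only by the shell command python3 -m creep 'ROWS'. ROWS is JSON, a list of rows, each an object with "jaw": the gripper command: -1 is shut, 1 is fully open, values between are in proportion; "xyz": the shift along the tool's x, y, z in mm, a list of three; "angular": the turn, a rotation vector about the tool's x, y, z in rad, a list of three. In form: [{"jaw": jaw, "xyz": [tx, ty, tz], "angular": [rx, ry, rz]}, ...]. A call has 1 to 12 rows; each row is the pose to reach, as a shift and turn from the pose commanded when the call began, along the tool's axes at that moment; what a row does not reach only later rows make up. A row lasts 1/8 s, in which the tool goes at most 62.5 mm and 10.7 degrees, less where a joint would pass 70% of its speed; a pose out of reach is approached as far as the arm can. A call with a gripper value outside its range is refused whole. The fingers move at their own pace and stop on an object; the grip force is fixed at half the most. Time passes only in rows, so rows that repeat a pose let the fingers close. It gives the time, the measured TCP pose, the force, the opening and the grip force at its end, in the units of the state.
- ctrl.read_state(): the state, without advancing time (a new reading comes with each control period).
- viewer.get_image(name): name is "scene" or "top" or "wrist"; returns (picture, depth): 400x640x3 uint8, red, green, blue; 400x640 float32, mm along the optical axis (not along the pixel's ray), 0 where there is no reading.
- viewer.camera_model(name): a dict with "fx", "fy", "cx", "cy" (pixels), "dist" ([k1, k2, p1, p2, k3] as OpenCV has them; the pictures are not rectified), "T" (4x4, takes a point from camera to world coordinates). Camera axes: x right, y down, z forward; pixel columns grow to the right and rows downward; lengths in mm; the calibration is good to about 2 mm. A picture is of the moment at which its call begins: read the wrist's pose just before it. camera_model takes no time and is no camera call; for the wrist camera it gives the pose at the moment of the call.
- ctrl.finish_job(): hands the job in; it is judged then, once.
Trained networks look in the newest picture that a camera, given by its name, has taken for a name from the list of things; names that differ only in an ending like _2 or _b are one class to them, and where a whole thing is asked for, a point or a joint stands for the part that bears it (a point fixed in the world has none). Each returns a list of dicts, best first, with "score" (0 to 1); they miss things now and then, are a little off and sometimes report something else, mostly with a low value. They report only what shows in the picture. A call takes as long as a camera call. They do not tell look-alikes from the thing itself.
- silhouettes(camera, target): "pixels" (400x640 bool, what is visible of it) and "xy" ([column, row] in pixels, amid what is visible of it).
The state is a dict: "clock": time; "qpos": joint angles; "qd": joint speeds; "tau": joint torques, N m; "eef_pos": TCP position; "tool_rot": TCP orientation; "force": force on the tool from outside, world axes, zero at the start; "torque": the same for the moment, N m; "width": finger opening in mm; "gripper_force": force on a finger pad.
Only numpy, scipy, OpenCV 4.12 (cv2) and the standard library are available. Lean on these libraries where they do the work, as an engineer would, in place of code of your own. Each camera call takes 0.05 s, during which the arm holds its last target. There are 200 camera calls.

TASK

Three bottles of calibration oil stand in the slanted rack, ready to travel, but one of their caps was not screwed tight: try the caps where they stand, about a quarter turn anticlockwise, until you find the one that turns. Then, without screwing it back, take that bottle out by its body, not by its cap, and stand it upright on the floor of the drip tray. Leave the tight bottles seated in the rack and the other things on the desk where they are.

Things in the scene. Friction and masses are not known exactly. Their poses are not given: they have to be found in the camera images.
- bottle_1_mid (a point): one of three alike amber bottles: 42 mm square body 85 mm tall with paper label, round neck, round ribbed black cap 31 mm wide from 96 to 118 mm above the underside; 0.2 to 0.33 kg. Point on the axis, 59 mm from underside and cap top; z along the axis to the cap, x and y square to the sides. Starts in any well of the rack, leaning 0.45 rad to the rack's front, lowest 30 mm in the well
- turn_1 (a joint): rad, cap of bottle_1: grows as it is turned anticlockwise seen from above the cap (opening, 3 mm rise a turn). Starts at 0 to 0.25, tight or loose. Loose turns at about 0.05 N m; tight holds to 3 N m, so that fingers at up to 30 N slip round it. A white line from centre to rim on the cap's top shows its angle
- cap_1: the screw cap of bottle_1: origin on the bottle's axis at the cap's lower edge, 96 mm above the bottle's underside; it does not turn with the cap
- bottle_2_mid (a point): one of three alike amber bottles: 42 mm square body 85 mm tall with paper label, round neck, round ribbed black cap 31 mm wide from 96 to 118 mm above the underside; 0.2 to 0.33 kg. Point on the axis, 59 mm from underside and cap top; z along the axis to the cap, x and y square to the sides. Starts in any well of the rack, leaning 0.45 rad to the rack's front, lowest 30 mm in the well
- turn_2 (a joint): rad, cap of bottle_2: grows as it is turned anticlockwise seen from above the cap (opening, 3 mm rise a turn). Starts at 0 to 0.25, tight or loose. Loose turns at about 0.05 N m; tight holds to 3 N m, so that fingers at up to 30 N slip round it. A white line from centre to rim on the cap's top shows its angle
- cap_2: the screw cap of bottle_2: origin on the bottle's axis at the cap's lower edge, 96 mm above the bottle's underside; it does not turn with the cap
- bottle_3_mid (a point): one of three alike amber bottles: 42 mm square body 85 mm tall with paper label, round neck, round ribbed black cap 31 mm wide from 96 to 118 mm above the underside; 0.2 to 0.33 kg. Point on the axis, 59 mm from underside and cap top; z along the axis to the cap, x and y square to the sides. Starts in any well of the rack, leaning 0.45 rad to the rack's front, lowest 30 mm in the well
- turn_3 (a joint): rad, cap of bottle_3: grows as it is turned anticlockwise seen from above the cap (opening, 3 mm rise a turn). Starts at 0 to 0.25, tight or loose. Loose turns at about 0.05 N m; tight holds to 3 N m, so that fingers at up to 30 N slip round it. A white line from centre to rim on the cap's top shows its angle
- cap_3: the screw cap of bottle_3: origin on the bottle's axis at the cap's lower edge, 96 mm above the bottle's underside; it does not turn with the cap
- rack: fixed slanted rack: white block with three wells in a row, 45 mm square, 30 mm deep, 75 mm apart, between two aluminium cheeks; 220 mm wide, 100 mm deep, 75 mm high. Its top face slopes down to the front by 0.45 rad, so the wells' axes lean towards the front. Origin at the desk under the middle well, z up, y along the row, -x is the front; yaw about 0.9, so it faces the robot's right and near side
- tray_in (a point): centre of the inner floor of the grey drip tray, fixed on the desk: outside 160 x 120 x 24 mm (the rolled rim up to 27 mm), walls 4 mm, inner floor 4 mm above the desk; x along its 160 mm side, y along its 120 mm side
- stamp: bystander: wooden hand stamp, 25 x 54 x 70 mm, origin under its centre
- cotton_tin: bystander: low round white screw tin, 63 mm wide and 28 mm high, origin under its centre
- tweezers: bystander: steel tweezers lying on the desk, 16 x 124 x 9 mm, origin under the centre, y along them
- weight_100: bystander: the larger of two brass weights, 22 mm wide and 30 mm high, origin under its centre
There are look-alikes about, which are no part of the job. Leave any red look-alike of the part that bears bottle_1_mid alone.

How it is judged (in metres and radians):
On the way:
1. a cap (only the loose one can) is turned open past 0.55 rad, from its start of 0 to 0.25, while its bottle still stands in the rack (((value of joint turn_1 above 0.55 rad and distance of bottle_1_mid from where it was at the start of the episode below 0.015 m) or (value of joint turn_2 above 0.55 rad and distance of bottle_2_mid from where it was at the start of the episode below 0.015 m) or (value of joint turn_3 above 0.55 rad and distance of bottle_3_mid from where it was at the start of the episode below 0.015 m))), for 0.1 s.
At the end, for the whole second after the job is handed in: the bottle whose cap turned (past 0.5 rad) stands upright (within 0.1 rad), at rest on the tray's inner floor (middle 53 to 65 mm above it, axis within 56 mm in x and 37 mm in y of the tray's centre); the other two are within 12 mm of where they stood, caps under 0.4 rad (((x of bottle_1_mid in the frame of tray_in between -0.056 and 0.056 m and y of bottle_1_mid in the frame of tray_in between -0.037 and 0.037 m and z of bottle_1_mid in the frame of tray_in between 0.053 and 0.065 m and angle between bottle_1_mid's own z axis and vertical below 0.1 rad and linear speed of cap_1 below 0.02 m/s and value of joint turn_1 above 0.5 rad and distance of each of bottle_2_mid, bottle_3_mid from where it was at the start of the episode below 0.012 m and value of joint each of turn_2, turn_3 below 0.4 rad) or (x of bottle_2_mid in the frame of tray_in between -0.056 and 0.056 m and y of bottle_2_mid in the frame of tray_in between -0.037 and 0.037 m and z of bottle_2_mid in the frame of tray_in between 0.053 and 0.065 m and angle between bottle_2_mid's own z axis and vertical below 0.1 rad and linear speed of cap_2 below 0.02 m/s and value of joint turn_2 above 0.5 rad and distance of each of bottle_1_mid, bottle_3_mid from where it was at the start of the episode below 0.012 m and value of joint each of turn_1, turn_3 below 0.4 rad) or (x of bottle_3_mid in the frame of tray_in between -0.056 and 0.056 m and y of bottle_3_mid in the frame of tray_in between -0.037 and 0.037 m and z of bottle_3_mid in the frame of tray_in between 0.053 and 0.065 m and angle between bottle_3_mid's own z axis and vertical below 0.1 rad and linear speed of cap_3 below 0.02 m/s and value of joint turn_3 above 0.5 rad and distance of each of bottle_1_mid, bottle_2_mid from where it was at the start of the episode below 0.012 m and value of joint each of turn_1, turn_2 below 0.4 rad))); the robot touches nothing.
It fails at once if a bottle more than 40 mm from its seat is held by its cap ((distance of bottle_1_mid from where it was at the start of the episode above 0.04 m and contact force between the fingers and cap_1 above 2 N) or (distance of bottle_2_mid from where it was at the start of the episode above 0.04 m and contact force between the fingers and cap_2 above 2 N) or (distance of bottle_3_mid from where it was at the start of the episode above 0.04 m and contact force between the fingers and cap_3 above 2 N)).
It fails at once if the stamp, the tin, the tweezers or the brass weight is moved more than 30 mm (distance of any of stamp, cotton_tin, tweezers, weight_100 from where it was at the start of the episode above 0.03 m).
It fails at once if a bottle whose cap has not been found to turn (under 0.5 rad) is pulled more than 40 mm from its seat ((distance of bottle_1_mid from where it was at the start of the episode above 0.04 m and value of joint turn_1 below 0.5 rad) or (distance of bottle_2_mid from where it was at the start of the episode above 0.04 m and value of joint turn_2 below 0.5 rad) or (distance of bottle_3_mid from where it was at the start of the episode above 0.04 m and value of joint turn_3 below 0.5 rad)).
It also fails if it takes over 72 s, if anything falls off the work surface, if the arm or the gripper's body presses on something with over 40 N, if the wrist force passes 120 N, or if a joint passes its speed limit or range.

## Working session

There is one attempt and no reset: what is moved stays moved. The work goes in short steps, Python scripts to look and compute and a shell command to move; the robot and the scene stay as the last step left them, time stands still between calls to the robot, and variables do not carry over. Pictures are saved under pics/ and viewed, at most 10 in all, crops included, and the job is handed in when it is done.

```bash
mkdir -p pics; ls
python3 - <<'E'
from cell import ctrl, viewer, silhouettes
import cv2,numpy as np
s=ctrl.read_state();print(s)
for n in("scene","top"):
    p,d=viewer.get_image(n);cv2.imwrite(f"pics/{n}0.png",p[:,:,::-1]);np.save(f"pics/{n}_d.npy",d)
    m=viewer.camera_model(n);print(n,m)
    for t in("bottle_1_mid","cap_1","rack","tray_in"):
        try:
            for r in silhouettes(n,t):print(t,round(r['score'],2),r['xy'],r['pixels'].sum())
        except Exception as e:print(t,e)
E
```

```text
pics
{'clock': 0.0, 'qpos': array([-1.24681761,  0.62935915,  0.03846739,  1.51839468, -0.0270212 ,
        0.99629119, -0.02003065]), 'qd': array([ 0.00033212, -0.00063072,  0.00064242,  0.00012119,  0.00063965,
       -0.00042684,  0.0005212 ]), 'tau': array([ 2.11647844e-04, -5.63405299e+01,  1.22656245e+00, -1.93439591e+01,
        1.10959826e-02,  1.05258744e-02,  1.69453887e-05]), 'eef_pos': array([246.74217859, 600.69611428, 249.37254237]), 'tool_rot': array([-3.13965913e+00,  2.40213506e-05,  2.75175059e+00]), 'force': array([-0.11300967,  0.05604055,  0.23152474]), 'torque': array([0.01667718, 0.00536063, 0.02747133]), 'gripper_force': 0.0, 'width': 85.47013773764249}
scene {'fx': 510.07782752278916, 'fy': 510.07782752278916, 'cx': 323.139819425696, 'cy': 193.73409687218188, 'dist': array([0.00298504, 0.        , 0.        , 0.        , 0.        ]), 'T': array([[ 4.85878628e-01, -6.22877196e-01,  6.13144320e-01,
        -1.83453397e+02],
       [-8.73810107e-01, -3.30575189e-01,  3.56617361e-01,
        -2.58562400e+02],
       [-1.94385223e-02, -7.09044458e-01, -7.04895808
[... 407 characters left out ...]
323.0427487908154, 'cy': 199.46091063105882, 'dist': array([-0.07085741,  0.        ,  0.        ,  0.        ,  0.        ]), 'T': array([[ 2.47243691e-02, -9.90523530e-01,  1.35099377e-01,
         4.50764411e+02],
       [-9.99633034e-01, -2.29998499e-02,  1.43109733e-02,
         1.50361343e+02],
       [-1.10680904e-02, -1.35403630e-01, -9.90728699e-01,
         9.39188806e+02],
       [ 0.00000000e+00,  0.00000000e+00,  0.00000000e+00,
         1.00000000e+00]])}
bottle_1_mid 0.96 [370.1, 246.1] 639
bottle_1_mid 0.92 [296.8, 227.7] 801
cap_1 0.65 [398.6, 225.2] 194
cap_1 0.62 [412.6, 195.1] 207
cap_1 0.45 [380.4, 254.2] 192
rack 0.87 [370.0, 214.6] 1856
tray_in 0.59 [235.5, 254.0] 3252
```

Run:
```python
import cv2
a=cv2.imread("pics/scene0.png")[120:370,130:530];b=cv2.imread("pics/top0.png")[110:360,130:530]
cv2.imwrite("pics/m.png",cv2.resize(cv2.vconcat([a,b]),(480,600)) if 0 else cv2.resize(cv2.vconcat([a,b]),None,fx=1.2,fy=1.2,interpolation=cv2.INTER_CUBIC))
```

```text
(no output)
```

View pics/m.png

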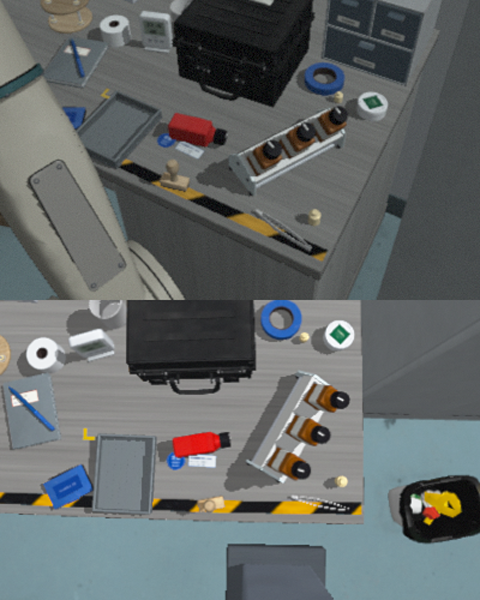

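The rack sits mid-right with its bottles leaning to the lower right. The tray is at lower left, with the red look-alike lying between them and the stamp below. Next I'll locate the caps, rack and tray.

```bash
cat > h.py <<'E'
from cell import ctrl, viewer, silhouettes
import cv2,numpy as np
from scipy.spatial.transform import Rotation as Ro
from scipy.optimize import least_squares
def K(m):return np.array([[m['fx'],0,m['cx']],[0,m['fy'],m['cy']],[0,0,1.]])
def proj(m,P):
    Ti=np.linalg.inv(m['T']);r,_=cv2.Rodrigues(Ti[:3,:3])
    return cv2.projectPoints(np.atleast_2d(P).astype(float),r,Ti[:3,3],K(m),m['dist'])[0][:,0]
def cloud(m,d,mask):
    v,u=np.nonzero(mask&(d>0));n=cv2.undistortPoints(np.c_[u,v].astype(float)[:,None],K(m),m['dist'])[:,0]
    z=d[v,u];return np.c_[n*z[:,None],z]@m['T'][:3,:3].T+m['T'][:3,3]
def tri(ms,us):
    f=lambda X:np.concatenate([proj(m,X)[0]-u for m,u in zip(ms,us)])
    r=least_squares(f,[500,0,50.]);return r.x,r.fun
def state():
    s=ctrl.read_state();return s['eef_pos'],Ro.from_euler('xyz',s['tool_rot']),s
def go(p,R):
    "shift/turn in present tool axes"
    e,R0,s=state();print('xyz',R0.inv().apply(p-e).round(1),'ang',(R0.inv()*R).as_rotvec().round(3),'q',s['qpos'].round(2),'t',round(float(s['clock']),2))
E
python3 - <<'E'
from h import *
M={};C={}
for n in("scene","top"):
    p,d=viewer.get_image(n);M[n]=viewer.camera_model(n)
    r=[x for x in silhouettes(n,"cap_1")][:3]
    C[n]=sorted(r,key=lambda x:x['xy'][1]); 
    print(n,[np.round(x['xy'],1) for x in C[n]])
    for x in C[n]: print(' cloud',np.median(cloud(M[n],d,x['pixels']),0).round(1))
    for t in("tray_in","rack","stamp","cotton_tin","weight_100","tweezers"):
        for x in silhouettes(n,t)[:1]:
            c=cloud(M[n],d,x['pixels']);print(t,round(x['score'],2),np.median(c,0).round(1),np.percentile(c,[1,99],0).round(0).tolist())
            if t=="tray_in":
                print(cv2.minAreaRect(c[:,:2].astype(np.float32)), np.percentile(c[:,2],[2,25,50,98]).round(1))
for a,b in zip(C["scene"],C["top"]):
    print(a['xy'],b['xy'],[q.round(1) for q in tri([M["scene"],M["top"]],[a['xy'],b['xy']])])
E
```

```text
scene [array([408.3, 216.2]), array([384.2, 229.2]), array([313.2, 232.3])]
 cloud [575.6 -43.  131.8]
 cloud [510.4  -6.9 131.3]
 cloud [503.1 171.2  30.2]
tray_in 0.87 [437.8 382.4   4.4] [[353.0, 321.0, -2.0], [513.0, 442.0, 28.0]]
((276.1861572265625, 279.67169189453125), (573.707763671875, 172.423095703125), 31.288745880126953) [-0.8  2.4  4.4 26.9]
rack 0.95 [488.4  36.9  40.9] [[425.0, -51.0, -2.0], [640.0, 126.0, 71.0]]
stamp 0.97 [371.9 196.3  18.5] [[361.0, 173.0, -0.0], [392.0, 225.0, 70.0]]
cotton_tin 0.92 [730.7 -66.9  25.6] [[709.0, -96.0, -1.0], [795.0, -36.0, 31.0]]
weight_100 0.41 [423.6 -69.7  20.1] [[416.0, -80.0, -4.0], [439.0, -56.0, 32.0]]
tweezers 0.52 [382.1 -32.    4.7] [[368.0, -86.0, -5.0], [397.0, 30.0, 10.0]]
top [array([413.9, 193.7]), array([398.7, 224.8]), array([315.3, 226.1])]
 cloud [579.5 -35.3 133.9]
 cloud [514.5  -2.  133.8]
 cloud [510.  176.5  34.4]
tray_in 0.75 [432.9 388.2   4.3] [[355.0, 324.0, -1.0], [514.0, 446.0, 29.0]]
((434.9466247558594, 389.19000244140625), (132.95298767089844, 165.97531127929688), 88.55517578125) [ 0.1  2.9  4.3 27.8]
rack 0.84 [544.6  49.   54.3] [[430.0, -14.0, 1.0], [650.0, 120.0, 70.0]]
stamp 0.62 [377.3 200.1  19.8] [[359.0, 176.0, 1.0], [390.0, 228.0, 71.0]]
cotton_tin 0.69 [737.3 -59.8  26.6] [[710.0, -91.0, -0.0], [770.0, -33.0, 30.0]]
weight_100 0.57 [427.2 -63.7  23.3] [[417.0, -76.0, 15.0], [437.0, -56.0, 31.0]]
tweezers 0.69 [579.1 -36.2 133.7] [[565.0, -56.0, 91.0], [594.0, -22.0, 142.0]]
[408.3, 216.2] [413.9, 193.7] [array([577. , -38.2, 128.2]), array([ 1.5, -0.4, -1.3,  0.9])]
[384.2, 229.2] [398.7, 224.8] [array([508.4,  -5.9, 134.6]), array([-0.2,  0. ,  0.1, -0.1])]
[313.2, 232.3] [315.3, 226.1] [array([509.7, 178.9,  22.2]), array([-1.1,  0.1,  1. , -0.6])]
```

```bash
cat >> h.py <<'E'
def pose(yaw,phi):
    "tool along the wells' axes, closing direction turned phi from the row, lean .45"
    L=Ro.from_euler('z',yaw)*Ro.from_euler('y',-.45)   # bottle frame
    return L,L*Ro.from_euler('z',phi)*Ro.from_euler('x',np.pi)
E
python3 - <<'E'
from h import *
ms=[viewer.camera_model(n) for n in("scene","top")]
X=np.array([tri(ms,u)[0] for u in(([408.2,216.4],[413.2,194.4]),([385,229.5],[398.6,225]),([358.7,243.2],[380.4,254.2]))])
print(X.round(1)); v=X[2]-X[0];print(np.linalg.norm(v)/2,np.arctan2(-v[0],v[1]))
e,R,s=state();m=viewer.camera_model("wrist");print(m['fx'],R.inv().apply(m['T'][:3,3]-e).round(1),(R.inv().as_matrix()@m['T'][:3,:3]).round(2))
yaw=np.arctan2(-v[0],v[1])
for ph in(0,np.pi/2,np.pi,-np.pi/2):
    L,T=pose(yaw,ph);c=X.mean(0);go(c+L.apply([0,0,150]),T)
E
```

```text
[[576.  -37.4 127.8]
 [508.6  -6.7 133.6]
 [446.1  29.7 132.5]]
73.12297896682314 1.0940143894659158
292.8621571601727 [  67.7   -0.4 -123.9] [[ 0.   -0.96 -0.26]
 [ 1.    0.    0.  ]
 [-0.   -0.26  0.96]]
xyz [-468.2 -525.6  -16.1] ang [-0.372  0.341  1.627] q [-1.25  0.63  0.04  1.52 -0.03  1.   -0.02] t 1.3
xyz [-468.2 -525.6  -16.1] ang [-0.45  -0.02   0.086] q [-1.25  0.63  0.04  1.52 -0.03  1.   -0.02] t 1.3
xyz [-468.2 -525.6  -16.1] ang [-0.333 -0.364 -1.457] q [-1.25  0.63  0.04  1.52 -0.03  1.   -0.02] t 1.3
xyz [-468.2 -525.6  -16.1] ang [ 0.03  -0.682 -2.98 ] q [-1.25  0.63  0.04  1.52 -0.03  1.   -0.02] t 1.3
```

```bash
python3 -m creep '[{"jaw":0.1,"xyz":[-468,-526,-16],"angular":[-0.372,0.341,1.627]},{"jaw":0.1,"xyz":[-468,-526,-16],"angular":[-0.372,0.341,1.627]},{"jaw":0.1,"xyz":[-468,-526,-16],"angular":[-0.372,0.341,1.627]},{"jaw":0.1,"xyz":[-468,-526,-16],"angular":[-0.372,0.341,1.627]},{"jaw":0.1,"xyz":[-468,-526,-16],"angular":[-0.372,0.341,1.627]},{"jaw":0.1,"xyz":[-468,-526,-16],"angular":[-0.372,0.341,1.627]},{"jaw":0.1,"xyz":[-468,-526,-16],"angular":[-0.372,0.341,1.627]},{"jaw":0.1,"xyz":[-468,-526,-16],"angular":[-0.372,0.341,1.627]},{"jaw":0.1,"xyz":[-468,-526,-16],"angular":[-0.372,0.341,1.627]},{"jaw":0.1,"xyz":[-468,-526,-16],"angular":[-0.372,0.341,1.627]},{"jaw":0.1,"xyz":[-468,-526,-16],"angular":[-0.372,0.341,1.627]},{"jaw":0.1,"xyz":[-468,-526,-16],"angular":[-0.372,0.341,1.627]}]'
python3 -m creep '[{"jaw":0.1,"xyz":[0,0,0],"angular":[0,0,0]},{"jaw":0.1,"xyz":[0,0,0],"angular":[0,0,0]}]'
python3 - <<'E'
from h import *
e,R,s=state();m=viewer.camera_model("wrist");p,d=viewer.get_image("wrist")
print(e,s['width'],s['qpos'].round(2));cv2.imwrite("pics/w1.png",p[:,:,::-1])
L,T=pose(1.094,0);c=np.array([510.3,-4.8,131.3]);go(c+L.apply([0,0,150]),T)
for r in silhouettes("wrist","cap_1"):
    k=cloud(m,d,r['pixels']);print(round(r['score'],2),r['xy'],r['pixels'].sum(),np.median(k,0).round(1))
E
```

```text
clock: 2.8
eef_pos: [481.6, -68.2, 266.4]
tool_rot: [3.138, -0.447, 1.089]
force: [-0.2, 1.1, -0.1]
width: 47.0
gripper_force: 0.0
clock: 3.05
eef_pos: [479.2, -60.9, 266.2]
tool_rot: [-3.14, -0.451, 1.096]
force: [0.7, -0.0, 0.2]
width: 46.7
gripper_force: 0.0
[479.16134894 -60.91513135 266.2321724 ] 46.74554146070803 [ 0.15  0.39  0.3   2.06 -0.79  0.85  0.53]
xyz [-1.1  1.9 -0.6] ang [-0.003 -0.001  0.002] q [ 0.15  0.39  0.3   2.06 -0.79  0.85  0.53] t 3.1
0.87 [397.2, 199.6] 1016 [576.1 -41.2 134.3]
0.66 [241.6, 191.9] 960 [448.1  29.  134.7]
0.63 [253.4, 104.1] 457 [504.8 169.9  32.8]
0.61 [320.1, 157.3] 4291 [542.4  33.4  60.8]
```

View pics/w1.png

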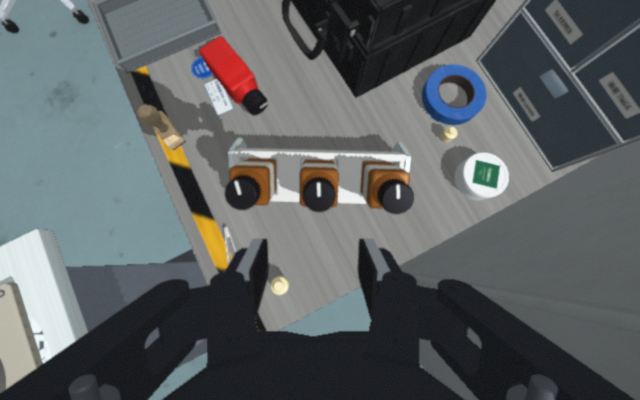

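The wrist view shows caps at about (242,192), (319,194) and (397,195), each with a white line pointing roughly up. I'll refine the cap-top centres from depth.

```bash
cat > caps.py <<'E'
from h import *
def caps(yaw=1.094,show=True):
    m=viewer.camera_model("wrist");p,d=viewer.get_image("wrist")
    L,_=pose(yaw,0);a=cloud(m,d,np.ones(d.shape,bool));q=L.inv().apply(a)
    c0=L.inv().apply([510,-5,131]);out=[]
    for k in(-1,0,1):
        s=q[(np.hypot(q[:,0]-c0[0],q[:,1]-c0[1]-75*k)<28)&(abs(q[:,2]-c0[2]-10)<15)]
        z=np.percentile(s[:,2],90);s=s[abs(s[:,2]-z)<2.5]
        (x,y),r=cv2.minEnclosingCircle(s[:,:2].astype(np.float32));A=np.c_[s[:,:2]-[x,y],np.ones(len(s))]
        g=np.linalg.lstsq(A,s[:,2],rcond=None)[0]
        out.append([x,y,np.median(s[:,2])]);
        if show:print(k,np.round(out[-1],1),'r',round(r,1),'n',len(s),'slope',g[:2].round(3),'mean',s.mean(0).round(1),'world',L.apply(out[-1]).round(1))
    return np.array(out),p
E
python3 - <<'E'
from caps import *
o,_=caps();v=o[2]-o[0];print(np.arctan2(-v[0],v[1]),np.linalg.norm(v))
E
```

```text
-1 [ 261.6 -532.6   23.6] r 15.6 n 769 slope [ 0.008 -0.018] mean [ 261.9 -532.3   23.6] world [576.6 -44.2 135. ]
0 [ 263.3 -457.6   22.8] r 15.3 n 761 slope [ 0.007 -0.007] mean [ 263.6 -457.7   22.8] world [510.8  -8.2 135. ]
1 [ 264.8 -382.5   22.2] r 15.4 n 755 slope [ 0.007 -0.001] mean [ 265.2 -383.    22.2] world [444.8  27.8 135.2]
-0.021307185986856266 150.12069397964459
```

```bash
cat >> h.py <<'E'
YAW=1.071;CT={'A':np.array([576.6,-44.2,135.]),'B':np.array([510.8,-8.2,135.]),'C':np.array([444.8,27.8,135.2])}
def bot(k,up,phi=0,yaw=YAW):
    "tool at `up` mm above cap top of bottle k"
    L,T=pose(yaw,phi);return CT[k]+L.apply([0,0,up]),T
E
python3 - <<'E'
from h import *
go(*bot('B',60));go(*bot('B',-7))
E
```

```text
xyz [-1.8  3.  85.1] ang [-0.012 -0.     0.023] q [ 0.15  0.39  0.3   2.06 -0.79  0.85  0.53] t 3.2
xyz [ -1.9   3.8 152.1] ang [-0.012 -0.     0.023] q [ 0.15  0.39  0.3   2.06 -0.79  0.85  0.53] t 3.2
```

```bash
python3 -m creep '[{"jaw":0.1,"xyz":[-2,3,40],"angular":[-0.012,0,0.023]},{"jaw":0.1,"xyz":[-2,3.5,85],"angular":[-0.012,0,0.023]},{"jaw":0.1,"xyz":[-2,3.5,115],"angular":[-0.012,0,0.023]},{"jaw":0.1,"xyz":[-2,3.5,115],"angular":[-0.012,0,0.023]},{"jaw":0.1,"xyz":[-2,3.5,115],"angular":[-0.012,0,0.023]}]'
python3 - <<'E'
from h import *
go(*bot('B',-7))
E
```

```text
clock: 3.82
eef_pos: [505.4, -22.3, 162.7]
tool_rot: [3.139, -0.45, 1.069]
force: [0.7, -0.1, 0.6]
width: 46.7
gripper_force: 0.0
xyz [ 1.4 -2.2 38.4] ang [ 0.003  0.    -0.002] q [ 0.17  0.57  0.14  2.15 -1.06  0.59  0.73] t 3.83
```

```bash
python3 -m creep '[{"jaw":0.1,"xyz":[0,0,10],"angular":[0,0,0]},{"jaw":0.1,"xyz":[0,0,10],"angular":[0,0,0]},{"jaw":0.1,"xyz":[0,0,10],"angular":[0,0,0]}]'
python3 - <<'E'
from h import *
go(*bot('B',-7))
E
```

```text
clock: 4.2
eef_pos: [507.6, -18.8, 153.8]
tool_rot: [3.139, -0.45, 1.069]
force: [-0.6, -0.0, 0.5]
width: 46.6
gripper_force: 0.0
xyz [ 1.5 -2.4 28.6] ang [ 0.004  0.    -0.002] q [ 0.2   0.59  0.09  2.15 -1.07  0.56  0.74] t 4.2
```

```bash
python3 -m creep '[{"jaw":0.1,"xyz":[1.5,-2.4,15],"angular":[0,0,0]},{"jaw":0.1,"xyz":[1.5,-2.4,28.6],"angular":[0,0,0]},{"jaw":0.1,"xyz":[1.5,-2.4,28.6],"angular":[0,0,0]},{"jaw":-1,"xyz":[1.5,-2.4,28.6],"angular":[0,0,0]},{"jaw":-1,"xyz":[1.5,-2.4,28.6],"angular":[0,0,0]},{"jaw":-1,"xyz":[1.5,-2.4,28.6],"angular":[0,0,0]},{"jaw":-1,"xyz":[1.5,-2.4,28.6],"angular":[0,0,0]}]'
python3 - <<'E'
from h import *
go(*bot('B',-7));s=ctrl.read_state();print(s['torque'],s['qpos'])
E
```

```text
clock: 5.08
eef_pos: [512.4, -5.5, 128.2]
tool_rot: [3.139, -0.449, 1.068]
force: [-0.5, -2.0, 5.6]
width: 29.5
gripper_force: 59.4
xyz [ 0.1 -0.1 -0.5] ang [ 0.004  0.001 -0.002] q [ 0.29  0.64 -0.08  2.16 -1.08  0.43  0.74] t 5.08
[-0.45905445  0.0018389  -0.11746235] [ 0.28530196  0.63591515 -0.08379017  2.16003341 -1.08412585  0.4330744
  0.73525097]
```

```bash
python3 -m creep '[{"jaw":-1,"xyz":[0,0,0],"angular":[0,0,-0.15]},{"jaw":-1,"xyz":[0,0,0],"angular":[0,0,-0.3]},{"jaw":-1,"xyz":[0,0,0],"angular":[0,0,-0.45]},{"jaw":-1,"xyz":[0,0,0],"angular":[0,0,-0.6]}]'
python3 -c "
from h import *
s=ctrl.read_state();print(s['torque'],s['tau'],s['qpos'])"
python3 -m creep '[{"jaw":-1,"xyz":[0,0,-0.3],"angular":[0,0,-0.15]},{"jaw":-1,"xyz":[0,0,-0.3],"angular":[0,0,-0.3]},{"jaw":-1,"xyz":[0,0,-0.3],"angular":[0,0,-0.45]},{"jaw":-1,"xyz":[0,0,-0.3],"angular":[0,0,-0.6]},{"jaw":-1,"xyz":[0,0,-0.3],"angular":[0,0,-0.6]}]'
python3 -c "
from h import *
s=ctrl.read_state();print(s['torque'],s['tau'],s['qpos'])"
```

```text
clock: 5.58
eef_pos: [513.7, -6.8, 128.1]
tool_rot: [2.871, -0.363, 1.718]
force: [0.0, -3.2, 1.4]
width: 29.2
gripper_force: 59.8
[-0.8845536   0.83955997 -0.1467736 ] [ -3.54004361 -44.0169096   -4.29037258  -6.06642544  -0.15280754
   2.10398331  -0.18522661] [ 0.39257683  0.64423498 -0.23824929  2.15549826 -0.94067157  0.35472902
  1.19740655]
clock: 6.2
eef_pos: [513.7, -5.8, 128.6]
tool_rot: [2.717, -0.155, 2.3]
force: [3.2, -2.3, 4.9]
width: 29.8
gripper_force: 60.4
[-0.22145042 -0.80321402 -0.44862397] [ -1.02915645 -42.3321569   -5.25539964  -5.32603428   0.04724459
   1.67756494   0.40299995] [ 0.48633388  0.65940199 -0.37790792  2.1525268  -0.74547068  0.29549876
  1.60333145]
```

```bash
python3 -m creep '[{"jaw":0.1,"xyz":[0,0,0],"angular":[0,0,0]},{"jaw":0.1,"xyz":[0,0,0],"angular":[0,0,0]},{"jaw":0.1,"xyz":[0,0,0],"angular":[0,0,0]},{"jaw":0.1,"xyz":[0,0,-50],"angular":[0,0,0]},{"jaw":0.1,"xyz":[0,0,-100],"angular":[0,0,0.2]},{"jaw":0.1,"xyz":[0,0,-150],"angular":[0,0,0.4]},{"jaw":0.1,"xyz":[0,0,-150],"angular":[0,0,0.6]},{"jaw":0.1,"xyz":[0,0,-150],"angular":[0,0,0.8]},{"jaw":0.1,"xyz":[0,0,-150],"angular":[0,0,1.0]},{"jaw":0.1,"xyz":[0,0,-150],"angular":[0,0,1.2]},{"jaw":0.1,"xyz":[0,0,-150],"angular":[0,0,1.2]}]'
python3 - <<'E'
from caps import *
o,p=caps(YAW)
cv2.imwrite("pics/w2.png",cv2.resize(p[130:260,180:460,::-1],None,fx=2.5,fy=2.5))
E
```

```text
clock: 7.58
eef_pos: [479.7, -61.5, 262.8]
tool_rot: [-3.139, -0.449, 1.065]
force: [0.0, 0.3, 0.9]
width: 46.8
gripper_force: 0.0
-1 [ 272.4 -527.2   18.3] r 15.6 n 795 slope [ 0.009 -0.003] mean [ 273.  -527.    18.2] world [576.4 -44.4 134.9]
0 [ 272.6 -453.3   18.3] r 15.5 n 787 slope [ 0.012 -0.001] mean [ 272.7 -453.6   18.3] world [511.7  -8.8 135.1]
1 [ 272.5 -377.4   18.3] r 15.5 n 800 slope [0.013 0.009] mean [ 273.  -377.7   18.4] world [445.   27.5 135. ]
```

View pics/w2.png

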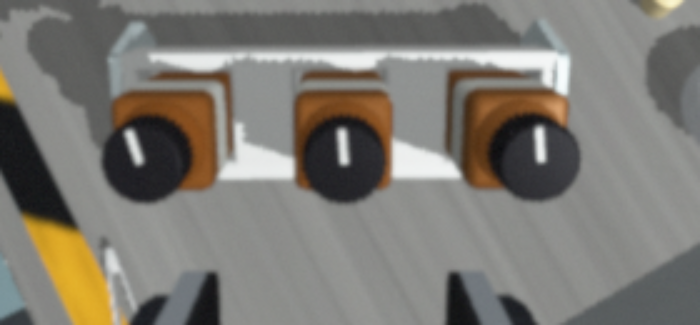

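B's line is unchanged, so B is tight and the fingers slipped. Trying A next.

Run:
```python
from h import *
go(*bot('A',25));go(*bot('A',-7))
```

```text
xyz [  0.5  76.7 116.9] ang [ 0.001  0.001 -0.007] q [ 0.28  0.38  0.12  2.07 -0.73  0.78  0.44] t 7.62
xyz [  0.5  76.6 148.9] ang [ 0.001  0.001 -0.007] q [ 0.28  0.38  0.12  2.07 -0.73  0.78  0.44] t 7.62
```

```bash
python3 -m creep '[{"jaw":0.1,"xyz":[0.5,40,30],"angular":[0,0,0]},{"jaw":0.1,"xyz":[0.5,76.7,70],"angular":[0,0,0]},{"jaw":0.1,"xyz":[0.5,76.7,117],"angular":[0,0,-0.007]},{"jaw":0.1,"xyz":[0.5,76.7,117],"angular":[0,0,-0.007]},{"jaw":0.1,"xyz":[0.5,76.7,117],"angular":[0,0,-0.007]},{"jaw":0.1,"xyz":[0.5,76.7,117],"angular":[0,0,-0.007]}]'
python3 - <<'E'
from h import *
go(*bot('A',-7))
E
```

```text
clock: 8.38
eef_pos: [572.7, -55.4, 159.9]
tool_rot: [3.134, -0.45, 1.076]
force: [0.5, 0.7, -0.3]
width: 47.0
gripper_force: 0.0
xyz [-0.3 -2.2 34.5] ang [0.005 0.    0.005] q [ 0.27  0.64  0.03  1.95 -0.86  0.63  0.53] t 8.38
```

```bash
python3 -m creep '[{"jaw":0.1,"xyz":[-0.3,-2.2,18],"angular":[0,0,0]},{"jaw":0.1,"xyz":[-0.3,-2.2,34],"angular":[0,0,0]},{"jaw":0.1,"xyz":[-0.3,-2.2,34],"angular":[0,0,0]},{"jaw":-1,"xyz":[-0.3,-2.2,34],"angular":[0,0,0]},{"jaw":-1,"xyz":[-0.3,-2.2,34],"angular":[0,0,0]},{"jaw":-1,"xyz":[-0.3,-2.2,34],"angular":[0,0,0]},{"jaw":-1,"xyz":[-0.3,-2.2,34],"angular":[0,0,0]}]'
python3 -m creep '[{"jaw":-1,"xyz":[0,0,-0.1],"angular":[0,0,-0.15]},{"jaw":-1,"xyz":[0,0,-0.1],"angular":[0,0,-0.3]},{"jaw":-1,"xyz":[0,0,-0.2],"angular":[0,0,-0.45]},{"jaw":-1,"xyz":[0,0,-0.3],"angular":[0,0,-0.6]},{"jaw":-1,"xyz":[0,0,-0.4],"angular":[0,0,-0.75]},{"jaw":-1,"xyz":[0,0,-0.4],"angular":[0,0,-0.9]},{"jaw":-1,"xyz":[0,0,-0.5],"angular":[0,0,-1.05]},{"jaw":-1,"xyz":[0,0,-0.6],"angular":[0,0,-1.2]},{"jaw":-1,"xyz":[0,0,-0.6],"angular":[0,0,-1.2]}]'
python3 -c "
from h import *
s=ctrl.read_state();print(s['torque'],s['tau'],s['qpos'])"
python3 -m creep '[{"jaw":0.1,"xyz":[0,0,0],"angular":[0,0,0]},{"jaw":0.1,"xyz":[0,0,0],"angular":[0,0,0]},{"jaw":0.1,"xyz":[0,0,0],"angular":[0,0,0]},{"jaw":0.1,"xyz":[0,0,-50],"angular":[0,0,0]},{"jaw":0.1,"xyz":[0,0,-100],"angular":[0,0,0.2]},{"jaw":0.1,"xyz":[0,0,-150],"angular":[0,0,0.4]},{"jaw":0.1,"xyz":[0,0,-150],"angular":[0,0,0.6]},{"jaw":0.1,"xyz":[0,0,-150],"angular":[0,0,0.8]},{"jaw":0.1,"xyz":[0,0,-150],"angular":[0,0,1.0]},{"jaw":0.1,"xyz":[0,0,-150],"angular":[0,0,1.2]},{"jaw":0.1,"xyz":[0,0,-150],"angular":[0,0,1.2]}]'
python3 - <<'E'
from caps import *
o,p=caps(YAW)
cv2.imwrite("pics/w3.png",cv2.resize(p[100:280,100:460,::-1],None,fx=2.,fy=2.))
go(*bot('C',25))
E
```

```text
clock: 9.25
eef_pos: [577.8, -40.9, 127.7]
tool_rot: [3.136, -0.45, 1.076]
force: [-0.1, -1.3, 2.5]
width: 29.5
gripper_force: 59.4
clock: 10.38
eef_pos: [578.2, -41.4, 128.3]
tool_rot: [2.717, -0.153, 2.306]
force: [1.5, -2.4, 2.4]
width: 29.5
gripper_force: 59.5
[-0.49979312 -0.26073747 -0.19438712] [ -0.86133253 -48.85609388  -5.61119646  -9.29479569  -0.55084789
   1.16229661   0.32483074] [ 0.47415624  0.7127261  -0.31813563  1.96131757 -0.56916658  0.43066309
  1.45749707]
clock: 11.75
eef_pos: [545.4, -97.2, 262.7]
tool_rot: [3.14, -0.449, 1.072]
force: [0.3, -0.2, 0.0]
width: 47.1
gripper_force: 0.0
-1 [ 272.9 -527.1   18.8] r 15.2 n 797 slope [0.001 0.001] mean [ 273.2 -527.    18.8] world [576.4 -44.1 135.7]
0 [ 272.1 -453.9   18.4] r 15.5 n 783 slope [0.01  0.003] mean [ 272.6 -453.9   18.4] world [511.9  -9.5 134.9]
1 [ 272.7 -377.9   18.4] r 15.8 n 790 slope [0.005 0.006] mean [ 273.4 -378.1   18.4] world [445.5  27.4 135.2]
xyz [  -0.2 -148.3  116.3] ang [ 0.001  0.    -0.   ] q [ 0.32  0.48  0.1   1.89 -0.68  0.85  0.38] t 11.8
```

View pics/w3.png

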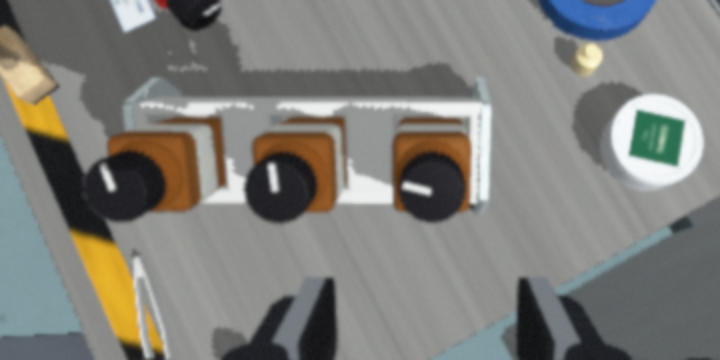

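A's line turned about 1.3 rad to the left, so A is the loose one and is still seated. Before gripping its body, I'll check clearance beside it.

Run:
```python
from h import *
m=viewer.camera_model("wrist");p,d=viewer.get_image("wrist");L,_=pose(YAW,0)
q=L.inv().apply(cloud(m,d,np.ones(d.shape,bool))-CT['A'])
for y0 in range(-60,60,6):
    s=q[(abs(q[:,0])<14)&(q[:,1]>=y0)&(q[:,1]<y0+6)]
    print(y0,len(s),np.percentile(s[:,2],[50,97]).round(0) if len(s) else '')
go(*bot('A',20))
```

```text
-60 2062 [210. 220.]
-54 3783 [205. 218.]
-48 5571 [197. 216.]
-42 1403 [180. 183.]
-36 786 [172. 180.]
-30 1220 [175. 218.]
-24 1833 [161. 217.]
-18 130 [ -7. 197.]
-12 857 [201. 212.]
-6 1885 [208. 218.]
0 1806 [209. 218.]
6 1860 [208. 218.]
12 687 [201. 211.]
18 81 [-34. -30.]
24 1937 [161. 218.]
30 1196 [174. 218.]
36 846 [174. 180.]
42 1590 [180. 185.]
48 6076 [197. 216.]
54 3682 [204. 219.]
xyz [ -0.2   1.8 121.7] ang [0.001 0.001 0.005] q [ 0.32  0.48  0.1   1.89 -0.68  0.85  0.38] t 11.85
```

```bash
python3 - <<'E'
from h import *
m=viewer.camera_model("wrist");p,d=viewer.get_image("wrist");L,_=pose(YAW,0)
q=L.inv().apply(cloud(m,d,np.ones(d.shape,bool))-CT['A']);q=q[q[:,2]<20]
for y0 in range(-48,60,6):
    s=q[(abs(q[:,0])<25)&(q[:,1]>=y0)&(q[:,1]<y0+6)]
    print(y0,len(s),np.percentile(s[:,2],[50,97]).round(0) if len(s) else '')
E
python3 -m creep '[{"jaw":0.24,"xyz":[0,0,50],"angular":[0,0,0]},{"jaw":0.24,"xyz":[0,1,90],"angular":[0,0,0]},{"jaw":0.24,"xyz":[0,1,121],"angular":[0,0,0.005]},{"jaw":0.24,"xyz":[0,1,121],"angular":[0,0,0.005]},{"jaw":0.24,"xyz":[0,1,121],"angular":[0,0,0.005]},{"jaw":0.24,"xyz":[0,1,121],"angular":[0,0,0.005]}]'
python3 - <<'E'
from h import *
go(*bot('A',-46))
E
```

```text
-48 144 [-149. -138.]
-42 18 [-143. -139.]
-36 167 [-85. -84.]
-30 190 [-88. -86.]
-24 126 [-36. -33.]
-18 218 [-33.   1.]
-12 292 [-1.  1.]
-6 341 [-0.  2.]
0 314 [-0.  2.]
6 319 [-0.  2.]
12 222 [-33.   1.]
18 152 [-35. -31.]
24 204 [-88. -87.]
30 199 [-88. -87.]
36 192 [-88. -87.]
42 202 [-88. -87.]
48 441 [-69. -35.]
54 407 [-33.  -0.]
clock: 12.65
eef_pos: [572.6, -53.2, 155.2]
tool_rot: [3.137, -0.45, 1.071]
force: [-0.4, -0.5, 0.7]
width: 52.6
gripper_force: 0.0
xyz [ 0.1 -1.2 68.5] ang [0.005 0.    0.   ] q [ 0.3   0.65 -0.01  1.96 -0.83  0.6   0.5 ] t 12.65
```

```bash
python3 -m creep '[{"jaw":0.24,"xyz":[0,-0.5,25],"angular":[0,0,0]},{"jaw":0.24,"xyz":[0,-0.8,48],"angular":[0,0,0]},{"jaw":0.24,"xyz":[0.1,-1,68],"angular":[0,0,0]},{"jaw":0.24,"xyz":[0.1,-1,68],"angular":[0,0,0]},{"jaw":-1,"xyz":[0.1,-1,68],"angular":[0,0,0]},{"jaw":-1,"xyz":[0.1,-1,68],"angular":[0,0,0]},{"jaw":-1,"xyz":[0.1,-1,68],"angular":[0,0,0]},{"jaw":-1,"xyz":[0.1,-1,68],"angular":[0,0,0]}]'
python3 - <<'E'
from h import *
go(*bot('A',-46))
E
```

```text
clock: 13.65
eef_pos: [585.9, -26.6, 93.7]
tool_rot: [3.138, -0.45, 1.071]
force: [-1.8, -2.9, 6.9]
width: 41.0
gripper_force: 61.8
xyz [0.  0.3 0.1] ang [ 0.004  0.    -0.   ] q [ 0.3   0.76 -0.1   1.97 -0.93  0.46  0.59] t 13.65
```

Body gripped at 41 mm. Lifting 110 mm along the axis.

```bash
python3 -m creep '[{"jaw":-1,"xyz":[0,0,-15],"angular":[0,0,0]},{"jaw":-1,"xyz":[0,0,-35],"angular":[0,0,0]},{"jaw":-1,"xyz":[0,0,-60],"angular":[0,0,0]},{"jaw":-1,"xyz":[0,0,-90],"angular":[0,0,0]},{"jaw":-1,"xyz":[0,0,-120],"angular":[0,0,0]},{"jaw":-1,"xyz":[0,0,-120],"angular":[0,0,0]}]'
python3 - <<'E'
from h import *
s=ctrl.read_state();print(s['eef_pos'],s['force'],s['width'])
# upright over the tray
for y in (YAW,YAW+.5,YAW+1):
    T=Ro.from_euler('z',y)*Ro.from_euler('x',np.pi);go(np.array([434.,386.,200.]),T)
E
```

```text
clock: 14.4
eef_pos: [560.5, -73.0, 202.7]
tool_rot: [3.136, -0.449, 1.071]
force: [-0.2, -0.2, -2.1]
width: 41.0
gripper_force: 62.8
[560.49927349 -73.00783693 202.74244474] [-0.17170457 -0.19844137 -2.08350807] 41.00877999884642
xyz [ 307. -332.  149.] ang [ 0.006 -0.449 -0.002] q [ 0.3   0.57  0.05  1.94 -0.76  0.71  0.45] t 14.4
xyz [ 307. -332.  149.] ang [ 0.118 -0.438 -0.493] q [ 0.3   0.57  0.05  1.94 -0.76  0.71  0.45] t 14.4
xyz [ 307. -332.  149.] ang [ 0.23  -0.408 -0.984] q [ 0.3   0.57  0.05  1.94 -0.76  0.71  0.45] t 14.4
```

Run:
```python
from h import *
T=Ro.from_euler('z',YAW)*Ro.from_euler('x',np.pi);go(np.array([560,-73,245.]),T);go(np.array([434.,386.,220.]),T)
```

```text
xyz [ 18.1  -0.2 -38.2] ang [ 0.006 -0.449 -0.002] q [ 0.3   0.57  0.05  1.94 -0.76  0.71  0.45] t 14.4
xyz [ 315.7 -331.9  131. ] ang [ 0.006 -0.449 -0.002] q [ 0.3   0.57  0.05  1.94 -0.76  0.71  0.45] t 14.4
```

```bash
python3 -m creep '[{"jaw":-1,"xyz":[18,0,-38],"angular":[0,-0.1,0]},{"jaw":-1,"xyz":[48,-33,-21],"angular":[0.002,-0.2,0]},{"jaw":-1,"xyz":[78,-66,-4],"angular":[0.003,-0.3,0]},{"jaw":-1,"xyz":[108,-99,13],"angular":[0.004,-0.4,0]},{"jaw":-1,"xyz":[138,-132,30],"angular":[0.006,-0.449,-0.002]},{"jaw":-1,"xyz":[168,-165,47],"angular":[0.006,-0.449,-0.002]},{"jaw":-1,"xyz":[198,-198,64],"angular":[0.006,-0.449,-0.002]},{"jaw":-1,"xyz":[228,-231,81],"angular":[0.006,-0.449,-0.002]},{"jaw":-1,"xyz":[258,-265,98],"angular":[0.006,-0.449,-0.002]},{"jaw":-1,"xyz":[288,-300,115],"angular":[0.006,-0.449,-0.002]},{"jaw":-1,"xyz":[316,-332,131],"angular":[0.006,-0.449,-0.002]},{"jaw":-1,"xyz":[316,-332,131],"angular":[0.006,-0.449,-0.002]}]'
python3 -m creep '[{"jaw":-1,"xyz":[0,0,0],"angular":[0,0,0]},{"jaw":-1,"xyz":[0,0,0],"angular":[0,0,0]},{"jaw":-1,"xyz":[0,0,0],"angular":[0,0,0]},{"jaw":-1,"xyz":[0,0,0],"angular":[0,0,0]}]'
python3 - <<'E'
from h import *
T=Ro.from_euler('z',YAW)*Ro.from_euler('x',np.pi);go(np.array([434.,386.,80.]),T)
p,d=viewer.get_image("scene");a=cv2.resize(p[100:300,150:450,::-1],None,fx=1.33,fy=1.33)
p,d=viewer.get_image("top");b=cv2.resize(p[150:350,130:430,::-1],None,fx=1.33,fy=1.33)
cv2.imwrite("pics/s1.png",cv2.vconcat([a,b]))
E
```

```text
clock: 15.9
eef_pos: [428.7, 392.7, 217.5]
tool_rot: [-3.134, 0.001, 1.082]
force: [-0.5, -0.7, -1.9]
width: 41.1
gripper_force: 62.7
clock: 16.4
eef_pos: [433.4, 387.1, 219.7]
tool_rot: [-3.138, -0.001, 1.072]
force: [-0.4, 0.9, -1.1]
width: 41.2
gripper_force: 62.7
xyz [ -0.8   1.6 139.7] ang [-0.004 -0.001  0.001] q [-1.02  0.59  0.38  1.76 -0.29  0.85 -1.  ] t 16.4
```

View pics/s1.png

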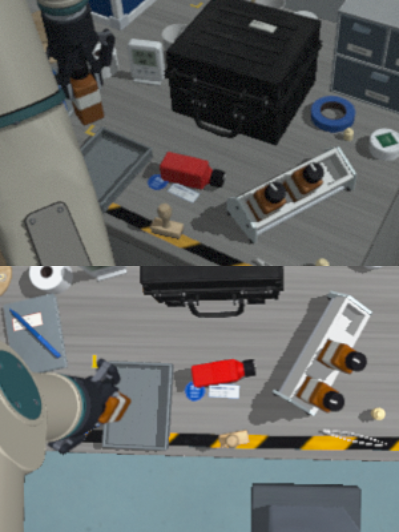

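The bottle hangs upright over the tray, which is clear, and the other two are still in the rack. Lowering now.

```bash
python3 -m creep '[{"jaw":-1,"xyz":[-0.5,1,45],"angular":[0,0,0]},{"jaw":-1,"xyz":[-0.8,1.6,90],"angular":[-0.004,0,0]},{"jaw":-1,"xyz":[-0.8,1.6,120],"angular":[-0.004,0,0]},{"jaw":-1,"xyz":[-0.8,1.6,134],"angular":[-0.004,0,0]},{"jaw":-1,"xyz":[-0.8,1.6,138],"angular":[-0.004,0,0]},{"jaw":-1,"xyz":[-0.8,1.6,138],"angular":[-0.004,0,0]}]'
python3 -m creep '[{"jaw":-1,"xyz":[0,0,2],"angular":[0,0,0]},{"jaw":-1,"xyz":[0,0,3],"angular":[0,0,0]},{"jaw":-1,"xyz":[0,0,3],"angular":[0,0,0]}]'
python3 -m creep '[{"jaw":-1,"xyz":[0,0,1],"angular":[0,0,0]},{"jaw":-1,"xyz":[0,0,2],"angular":[0,0,0]},{"jaw":-1,"xyz":[0,0,2],"angular":[0,0,0]}]'
```

```text
clock: 17.25
eef_pos: [434.3, 386.9, 82.4]
tool_rot: [3.141, -0.002, 1.073]
force: [0.8, -0.2, -2.1]
width: 41.1
gripper_force: 62.7
clock: 17.62
eef_pos: [433.7, 386.7, 78.9]
tool_rot: [3.141, -0.001, 1.073]
force: [0.3, 0.3, -1.9]
width: 41.0
gripper_force: 62.7
clock: 18.0
eef_pos: [433.7, 386.6, 76.8]
tool_rot: [3.141, -0.001, 1.073]
force: [-0.7, -1.8, 0.1]
width: 41.2
gripper_force: 62.9
```

```bash
python3 -m creep '[{"jaw":-1,"xyz":[0,0,0.8],"angular":[0,0,0]},{"jaw":-1,"xyz":[0,0,0.8],"angular":[0,0,0]}]'
python3 -m creep '[{"jaw":0.3,"xyz":[0,0,0.8],"angular":[0,0,0]},{"jaw":0.3,"xyz":[0,0,0],"angular":[0,0,0]},{"jaw":0.3,"xyz":[0,0,0],"angular":[0,0,0]},{"jaw":0.3,"xyz":[0,0,-15],"angular":[0,0,0]},{"jaw":0.3,"xyz":[0,0,-50],"angular":[0,0,0]},{"jaw":0.3,"xyz":[0,0,-100],"angular":[0,0,0]},{"jaw":0.3,"xyz":[0,0,-150],"angular":[0,0,0]},{"jaw":0.3,"xyz":[0,0,-150],"angular":[0,0,0]},{"jaw":0.3,"xyz":[0,0,-150],"angular":[0,0,0]}]'
python3 - <<'E'
from h import *
m=viewer.camera_model("wrist");p,d=viewer.get_image("wrist")
a=cloud(m,d,np.ones(d.shape,bool));s=a[(np.hypot(a[:,0]-434,a[:,1]-386)<50)&(a[:,2]>105)&(a[:,2]<135)]
z=np.percentile(s[:,2],80);s=s[abs(s[:,2]-z)<3];(c,r)=cv2.minEnclosingCircle(s[:,:2].astype(np.float32))
g=np.linalg.lstsq(np.c_[s[:,:2]-s[:,:2].mean(0),np.ones(len(s))],s[:,2],rcond=None)[0];print('cap top',c,r,g)
cv2.imwrite("pics/e.png",p[:,:,::-1])
E
```

```text
clock: 18.25
eef_pos: [433.8, 386.7, 76.7]
tool_rot: [3.142, -0.001, 1.073]
force: [-1.4, -0.4, 7.0]
width: 41.4
gripper_force: 63.7
clock: 19.38
eef_pos: [433.2, 386.4, 226.2]
tool_rot: [-3.142, -0.001, 1.073]
force: [-0.3, -0.1, -0.5]
width: 55.3
gripper_force: 0.0
cap top (434.0039978027344, 387.31103515625) 15.908758163452148 [-5.44127153e-03 -1.87627317e-03  1.22946356e+02]
```

View pics/e.png

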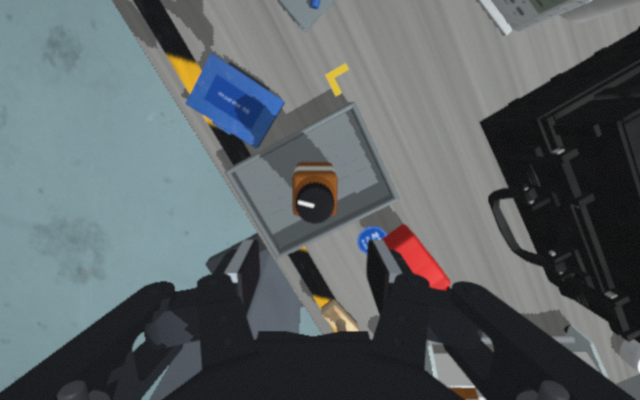

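The bottle stands upright at about (315,195) in the middle of the tray. Its cap top is level at 123 mm and the line is still turned left, and nothing is touching it.

```bash
python3 -c "
from cell import ctrl
print(ctrl.finish_job())"
```

```text
the job is handed in; nothing more can be done
None
```

The loose cap was on the far bottle. I turned it open about 1.3 rad in the rack, then moved the bottle by its body to stand upright near the middle of the drip tray. Of the others, the middle cap held tight and the near one went untried. Both bottles are still in the rack, and the job is handed in (no verdict came back).

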